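# Complete the gouge set and lift its carrying rack level

### The job

One gouge of the red-handled set has been left in the dark bench block: draw it straight up out of the block and stand it fully home in the empty hole of the light wooden carrying rack, lowering it in rather than dropping it. Then take the rack by the middle of its grip bar, lift it about 10 cm clear of the bench and hold it there level and still, with all four red gouges standing in it; the program finishes while still holding the rack up. Do not tip the rack on the way, and leave everything else on the bench where it is.

Things in the scene. Friction and masses are not known exactly. Their poses are not given: they have to be found in the camera images.
- gouge: The gouge to fetch: red handle, brass ferrule, steel blade, 150 mm long, 60 g. Origin at the cutting edge (bottom end), z up along the tool. Blade 12 x 5 mm to 43 mm up, bolster widening to 15 mm dia., flat shoulder at 55 mm (ferrule 25 mm dia.), round handle 26 to 28 mm dia. from 68 mm (28 mm from 90 to 138 mm), end at 150 mm. Stands loose in a hole of the holder, shoulder on its top.
- holder: Dark wooden tool block fixed to the bench, 64 (x) x 230 (y) x 75 mm high; origin at the centre of its underside. Three upright holes, 18 mm dia., 62 mm deep, in a row along its y at -75, 0, +75 mm (which gouge is in which varies). Each gouge's shoulder rests on the top face: 95 mm of it stands above, up to 170 mm over the bench.
- caddy: Carrying rack, light wood, loose, 0.42 kg empty, 0.66 kg with 4 gouges (balanced at mid-grip). Origin: centre of underside. 220 (x) x 135 mm (y). Shelf top 75 mm up, with 4 holes at x = +-60, y = +-42 mm. End boards at x = +-105 mm, full width to 79 mm up, then 44 mm wide, top 157 mm. Gouge home: shoulder on shelf, edge 20 mm and top 170 mm above the underside.
- caddy_hole (a point): Centre of the mouth of the rack's one empty hole, at the shelf's top face: x = +60, y = +42, z = 75 mm in the rack's frame; axes as the rack's. Upright, 18 mm in diameter with a 2 mm chamfer, through the 15 mm shelf.
- caddy_grip (a point): Middle of the rack's dark wooden grip bar, 140 mm above the rack's underside; axes as the rack's. The bar runs along the rack's x, 200 mm long between the end boards, 20 mm thick across (y) and 26 mm tall (127 to 153 mm up), with 52 mm of open space down to the shelf.
- set1: Red-handled carving gouge like gouge (same sizes, same origin and axes), already standing home in one of the rack's holes, the one at x = -60, y = +42 mm.
- set2: Red-handled carving gouge like gouge (same sizes, same origin and axes), already standing home in one of the rack's holes, the one at x = -60, y = -42 mm.
- set3: Red-handled carving gouge like gouge (same sizes, same origin and axes), already standing home in one of the rack's holes, the one at x = +60, y = -42 mm.
- plain1: Carving gouge of the same sizes as gouge but with a plain pale wooden handle, standing in the holder; stays there.
- plain2: Carving gouge of the same sizes as gouge but with a plain mid-brown wooden handle, standing in the holder; stays there.
- mallet: Round carver's mallet of dark wood standing on its head: head 88 mm in diameter and 115 mm high, handle up to 224 mm. Origin at the centre of its underside. Bystander.
- pencil: Yellow pencil lying on the bench, 175 mm long, 9 mm thick, along its x axis. Origin under its middle. Bystander.
- wax_jar: Amber glass jar with a brass lid, 72 mm in diameter, 65 mm high. Origin at the centre of its underside. Bystander.
Mind the look-alikes: they are no part of the job. What is shaped like the gouge but purple is not meant.

How it is judged:
On the way, in this order (a step that is already met when the one before it is completed fails the run):
1. the red gouge is drawn out of the block, its blade clear above it, the rack still standing on the bench (z of gouge in the frame of holder above 0.08 m and height (world z) of caddy below 0.01 m), for 0.1 s.
2. the red gouge stands home in the empty hole and is released, the rack still standing on the bench (z of gouge in the frame of caddy between 0.012 and 0.028 m and angle between the z axis of gouge and the z axis of caddy, either way round below 0.12 rad and horizontal distance between gouge and caddy_hole below 0.012 m and z of gouge in the frame of caddy_hole below -0.047 m and contact force between the fingers and gouge below 0.05 N and height (world z) of caddy below 0.01 m), for 0.2 s.
3. the rack is up clear of the bench, held level by its grip (height (world z) of caddy between 0.06 and 0.16 m and angle between caddy's own z axis and vertical below 0.09 rad and contact force between the fingers and caddy above 2 N), for 0.3 s.
At the end, for the whole second after the job is handed in: Held by the middle of its grip bar (tool point within 60 mm), the rack hangs 60 to 160 mm over the bench, level within 5 degrees, under 20 mm/s, carried by nothing else; all four red gouges stand home in it (upright within 7 degrees); no bystander moved over 30 mm (all of step 3 and linear speed of caddy below 0.02 m/s and angular speed of caddy below 0.12 rad/s and distance between the grasp point and caddy_grip below 0.06 m and z of gouge in the frame of caddy between 0.012 and 0.028 m and angle between the z axis of each of gouge, set1, set2, set3 and the z axis of caddy, either way round below 0.12 rad and horizontal distance between gouge and caddy_hole below 0.012 m and z of gouge in the frame of caddy_hole below -0.047 m and z of set1 in the frame of caddy between 0.012 and 0.028 m and z of set2 in the frame of caddy between 0.012 and 0.028 m and z of set3 in the frame of caddy between 0.012 and 0.028 m and contact force between the fingers and gouge below 0.2 N and contact force between caddy and holder below 0.2 N and contact force between caddy and mallet below 0.2 N and contact force between caddy and pencil below 0.2 N and contact force between caddy and wax_jar below 0.2 N and distance of each of plain1, plain2, mallet, pencil, wax_jar from where it was at the start of the episode below 0.03 m); the arm keeps its last pose, push and grip.
It fails at once if another tool or object on the bench is shoved, knocked over or pulled out (moved more than 30 mm) (distance of any of plain1, plain2, mallet, pencil, wax_jar from where it was at the start of the episode above 0.03 m).
It fails at once if the rack is tipped by more than 20 degrees (angle between caddy's own z axis and vertical above 0.35 rad).
It fails at once if the gouge is dropped (let go and falling faster than 0.6 m/s, about 20 mm of free fall) (contact force between the fingers and gouge below 0.05 N and linear speed of gouge above 0.6 m/s).
It also fails if it takes over 61 s, if anything falls off the work surface, if the arm or the gripper's body presses on something with over 40 N, if the wrist force passes 120 N, or if a joint passes its speed limit or range.

### The arm

A 6-joint arm with a two-finger parallel gripper is mounted at the origin on the work surface. World frame = base frame: x ahead of the robot, y to its left, z up, the work surface at z = 0. Lengths are in m, angles in rad, forces in N, time in s.
With the tool pointing down it reaches from about 0.225 to 0.875 m from the base axis. Payload 3.4 kg.
Tool frame: the origin (TCP) lies between the finger pads, 19 mm behind the fingertips; this is the grasp point; x points along the fingers, y is the direction in which the jaws open and shut, and the axes are right-handed (so a half turn about x gives the same grasp; the last joint's range is limited). The gripper opens to 85 mm and grips with 20 to 120 N. Pads are 22 mm wide; open, the fingers measure 114 mm over their backs; the gripper's body (76 mm by 85 mm) begins 54 mm behind the grasp point. The pads swing forward as they close: fully open they stand 13 mm farther back than shut.
Start: joints at [-1.355, 0.276, 1.505, -0, 1.361, -0.121], TCP at [0.19, -0.543, 0.25] pointing down, gripper open.
Joint ranges: [-2.89, 2.89], [-0.75, 2.08], [0.22, 2.7], [-1.18, 4.32], [0.11, 2.71], [-2.7, 2.7]. Speed limits (rad/s): [2.57, 2.57, 3.14, 3.14, 3.14, 3.14].

### API

Orientations are given as a unit quaternion [w, x, y, z].
In Python, from rig import manip gives the robot as it stands.
- The arm moves only by the tool step_arm, never from a script. Its argument "increments" is a list of rows, each an object with "grip": the opening, from 0 (shut) to 1 (fully open); "delta_pos": the shift along the world's x, y, z in m, a list of three; "twist": the turn about the world's z in degrees. A call has 1 to 10 rows; each row shifts and turns the commanded pose from where the row before left it; what a row does not reach is not made up. A row lasts 1/12 s, in which the tool goes at most 41.7 mm and 7.16 degrees, less where a joint would pass 70% of its speed; a pose out of reach is approached as far as the arm can. A call with a gripper value outside its range is refused whole. The fingers move at their own pace and stop on an object; "force" is the grip in N (left out, the last holds). Time passes only in rows, so rows that do not move let the fingers close. It gives the time, the measured TCP pose, the force and the opening at its end, in the units of the state.
- manip.get_state(): the state, without advancing time (a new reading comes with each control period).
- manip.get_image(name): name is "scene" or "top"; returns a dict with "img" (480x640x3 uint8, red, green, blue), "fx", "fy", "cx", "cy" (pixels), "rvec" (rotation vector, rad) and "tvec" (3), from world to camera coordinates, as OpenCV has them. Camera axes: x right, y down, z forward; pixel columns grow to the right and rows downward; lengths in m; the calibration is good to about 2 mm. A picture is of the moment at which its call begins. There is no depth.
- manip.sign_off(): hands the job in, once; it reports no verdict.
The state is a dict: "clock": time; "qpos": joint angles; "qd": joint speeds; "effort": joint torques, N m; "position": TCP position; "ee_rot": TCP orientation; "contact_force": force on the tool from outside, world axes, zero at the start; "moment": the same for the moment, N m; "width": finger opening in m.
Only numpy, scipy, OpenCV 4.12 (cv2) and the standard library are available. Lean on these libraries where they do the work, as an engineer would, in place of code of your own. Each camera call takes 0.05 s, during which the arm holds its last target. There are 200 camera calls.

## Working session

There is one attempt and no reset: what is moved stays moved. The work goes in short steps, Python scripts to look and compute and a tool call to move; the robot and the scene stay as the last step left them, time stands still between calls to the robot, and variables do not carry over. Pictures are saved under pics/ and viewed, about 8 in all and at most 12, crops included, and the job is handed in when it is done.

Besides the shell and the picture viewer there is one more tool, called after "Call:" by a JSON object that holds its "api" and its "payload", one argument or row to a line. step_arm: Moves the arm, as the interface text tells. Its arguments: {"type":"object","properties":{"increments":{"type":"array"},"force":{"type":"number"}},"required":["increments"]}

```bash
mkdir -p pics
cat > h.py <<'E'
import numpy as np, cv2
from rig import manip
def cam(n):
    d=manip.get_image(n); d['R']=cv2.Rodrigues(np.array(d['rvec'],float))[0]; d['t']=np.array(d['tvec'],float).ravel(); return d
def ray(d,u,v):
    r=d['R'].T@np.array([(u-d['cx'])/d['fx'],(v-d['cy'])/d['fy'],1]); return -d['R'].T@d['t'], r
def onz(d,u,v,z):
    c,r=ray(d,u,v); return c+r*(z-c[2])/r[2]
def proj(d,p):
    q=d['R']@np.array(p,float)+d['t']; return d['fx']*q[0]/q[2]+d['cx'], d['fy']*q[1]/q[2]+d['cy']
def save(d,n): cv2.imwrite('pics/'+n,d['img'][:,:,::-1])
E
python3 - <<'E'
from h import *
for n in('top','scene'):
    d=cam(n); save(d,n+'0.png'); print(n,-d['R'].T@d['t'],d['fx'],d['R'][2])
print(manip.get_state())
E
```

```text
top [ 3.06677892e-01 -4.84120368e-04  1.54533052e+00] 532.9368098231474 [ 0.1502376  -0.01171029 -0.98858056]
scene [1.7013975  0.40713096 0.90793921] 592.877148632717 [-0.78824005 -0.29739407 -0.53873407]
{'clock': 0.1, 'qpos': array([-1.35498601e+00,  2.76531922e-01,  1.50606607e+00, -1.88511706e-05,
        1.36069172e+00, -1.21019500e-01]), 'qd': array([-0.00040988, -0.00209205, -0.00381318, -0.0003941 , -0.00415912,
       -0.0003    ]), 'effort': array([ 2.35653890e-03, -4.17700231e+01, -2.46404368e+01, -1.08659976e-04,
        5.81558706e-03,  6.72885790e-06]), 'position': array([ 0.18991319, -0.54223743,  0.24920236]), 'ee_rot': array([-0.11792748, -0.697067  , -0.11912552,  0.69713687]), 'contact_force': array([-0.73529698,  0.50928996, -0.75180015]), 'moment': array([-0.05107457,  0.01489243, -0.01501784]), 'width': 0.0850130688724833}
```

View pics/top0.png

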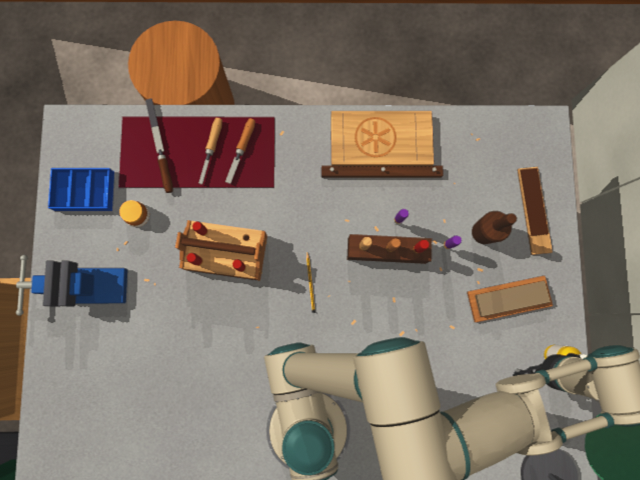

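View pics/scene0.png

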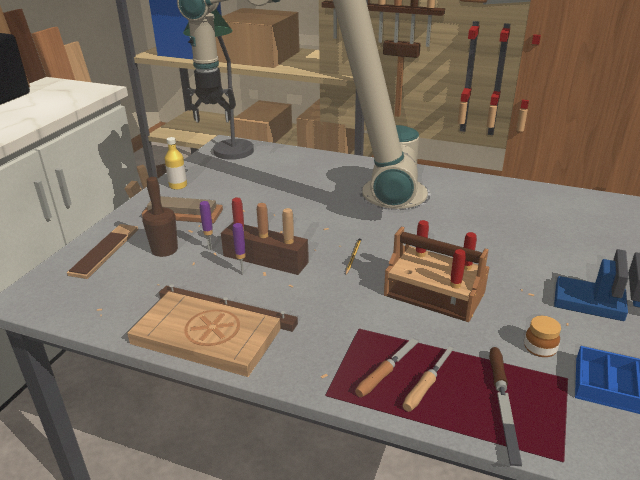

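Candidates for the red gouge:
- Red in the block: top (424,244), scene (238,212). This is the one that fits the description.
- Purple: top (402,215) and (453,242). Not meant.
- Red already in the rack: top (198,228), (193,258), (238,265).
- Plain: top (365,243) and (394,244).

The empty hole is at top (247,238).

```bash
cat > meas.py <<'E'
from h import *
def blobs(d,amin=25):
    hsv=cv2.cvtColor(d['img'],cv2.COLOR_RGB2HSV); H,S,V=cv2.split(hsv)
    m=(((H<5)|(H>174))&(S>170)&(V>70)).astype(np.uint8)
    n,l,s,c=cv2.connectedComponentsWithStats(m)
    return [(c[i],l==i,s[i]) for i in range(1,n) if s[i][4]>amin]
def tops(d,ztop=.168,r=.0135):
    o=[]; nad=np.array(proj(d,[*(-d['R'].T@d['t'])[:2],0]))
    for c,m,s in blobs(d):
        v,u=np.nonzero(m); dr=(c-nad)/np.linalg.norm(c-nad)
        pr=(u-nad[0])*dr[0]+(v-nad[1])*dr[1]; e=nad+dr*(pr.max()+.4)
        # centre across: median perpendicular offset
        pe=np.array([-dr[1],dr[0]]); q=(u-nad[0])*pe[0]+(v-nad[1])*pe[1]; e=e+pe*(q.max()+q.min())/2
        p=onz(d,*e,ztop); c0=(-d['R'].T@d['t'])[:2]; w=(p[:2]-c0)/np.linalg.norm(p[:2]-c0)
        o.append((c.round(1),s[4],(p[:2]-w*r).round(4)))
    return o
E
python3 - <<'E'
from meas import *
d=cam('top')
for t in tops(d): print(*t)
I=d['img']; a=cv2.resize(I[205:285,335:475],None,fx=5,fy=5,interpolation=3); b=cv2.resize(I[210:290,170:310],None,fx=5,fy=5,interpolation=3)
cv2.imwrite('pics/crop1.png',cv2.resize(np.vstack([a,b]),(525,600))[:,:,::-1])
# hole: dark pixels near (247,238)
g=cv2.cvtColor(I,cv2.COLOR_RGB2GRAY)[232:245,240:254]; print(g)
print(onz(d,247,238,.075))
s=cam('scene')
for c,m,st in blobs(s):
    if 180<c[1]<300: print('scene',c.round(1),st)
E
```

```text
[139.  154.3] 2301 [0.8022 0.5136]
[187.5 147.1] 2481 [0.8437 0.3675]
[246.6 155.5] 2763 [0.8359 0.2118]
[199.2 227.9] 112 [0.544  0.2884]
[421.4 245.5] 131 [ 0.4961 -0.3038]
[193.7 258.6] 118 [0.4621 0.3009]
[238.4 265. ] 95 [0.444  0.1817]
[[182 181 180 180 179 179 179 178 179 179 178 178 178 179]
 [181 181 183 184 181 173 170 179 183 182 180 179 179 178]
 [185 184 184 171 144 125 125 139 160 178 182 182 183 182]
 [186 187 174 139  99  78  72  80 115 162 183 184 183 182]
 [187 187 160 106  67  49  45  45  68 141 185 187 185 185]
 [189 189 157  90  50  41  42  40  49 124 178 189 188 188]
 [189 186 155  88  48  42  42  40  56 138 186 191 189 189]
 [184 184 167 118  66  46  44  49  84 136 176 190 191 192]
 [167 187 185 167 133  97  89 104 144 174 183 187 188 188]
 [160 189 192 189 183 174 171 170 180 189 188 186 186 186]
 [131 169 189 191 190 190 190 190 192 193 193 193 192 192]
 [125 164 189 190 189 189 189 190 190 192 193 193 194 194]
 [154 185 191 190 190 190 191 190 190 191 191 191 191 191]]
[0.52682835 0.1687625  0.075     ]
scene [423.7 227.7] [419 221   9  16  90]
scene [470.4 240.5] [464 233  12  17 123]
scene [459.2 265.8] [451 249  21  35 314]
```

View pics/crop1.png

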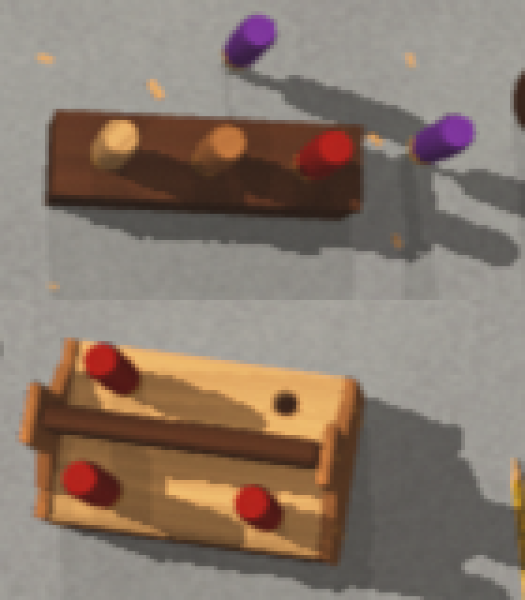

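The crop shows the red-handled gouge at the block's right end, top (421,245). The purple ones stand beside the block. The rack's open hole is at about (246,237), and the three set handles give the rack a yaw of about -98.6°.

I'll grasp with the jaws along the rack's x, which is nearly along the block row. Partly open, the fingers clear the neighbours 75 mm away.

Call:
{"api": "step_arm", "payload": {
  "increments": [
    {"grip":0.65,"delta_pos":[0.03,0.023,0.005],"twist":-2.8},
    {"grip":0.65,"delta_pos":[0.03,0.024,0.005],"twist":-2.8},
    {"grip":0.65,"delta_pos":[0.03,0.024,0.005],"twist":-2.8},
    {"grip":0.65,"delta_pos":[0.03,0.024,0.005],"twist":-2.8},
    {"grip":0.65,"delta_pos":[0.03,0.024,0.005],"twist":-2.8},
    {"grip":0.65,"delta_pos":[0.03,0.024,0.005],"twist":-2.8},
    {"grip":0.65,"delta_pos":[0.03,0.024,0],"twist":-2.8},
    {"grip":0.65,"delta_pos":[0.03,0.024,0],"twist":-2.8},
    {"grip":0.65,"delta_pos":[0.03,0.024,0],"twist":-2.8},
    {"grip":0.65,"delta_pos":[0.03,0.023,0],"twist":-2.8}
  ],
  "force": 40
}}

```text
clock: 1.03
position: [0.4911, -0.303, 0.28]
ee_rot: [0.054, -0.705, 0.054, 0.705]
contact_force: [-0.4, -0.9, -0.2]
width: 0.0555
```

Call:
{"api": "step_arm", "payload": {
  "increments": [
    {"grip":0.65,"delta_pos":[0.006,0,0],"twist":0},
    {"grip":0.65,"delta_pos":[0,0,0],"twist":0},
    {"grip":0.65,"delta_pos":[0,0,0],"twist":0}
  ]
}}

```text
clock: 1.28
position: [0.4958, -0.3047, 0.2796]
ee_rot: [0.053, -0.705, 0.053, 0.706]
contact_force: [0.5, 0.2, -0.3]
width: 0.0553
```

Run:
```python
from meas import *
from scipy.spatial.transform import Rotation as Ro
s=manip.get_state(); w,x,y,z=s['ee_rot']; print(s['position'],s['width'],Ro.from_quat([x,y,z,w]).as_matrix()[:,1],s['qpos'][5])
d=cam('scene'); 
for c,m,st in blobs(d,60):
    if 180<c[1]<300: print(c.round(1),st)
print(proj(d,[.496,-.304,.168]),proj(d,[.496,-.304,.09]))
I=d['img'][100:290,160:340]; cv2.imwrite('pics/s1.png',cv2.resize(I,None,fx=3,fy=3,interpolation=3)[:,:,::-1])
```

```text
[ 0.49577949 -0.3047323   0.27958569] 0.055277331322883955 [-1.49834576e-01 -9.88710980e-01  4.44804543e-04] 1.0513606109499927
[423.6 228. ] [419 221   9  17  92]
[470.2 240.5] [464 233  12  17 134]
[459.3 265.3] [451 249  21  35 331]
(np.float64(236.0367417524443), np.float64(199.60051565644847)) (np.float64(238.55502260689605), np.float64(225.0936896048594))
```

View pics/s1.png

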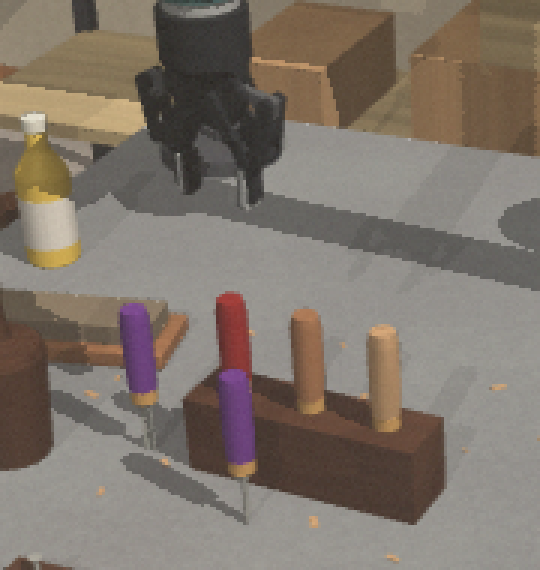

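The scene view agrees with the top measurement. The red handle top is at about (237,200), against a predicted (236,200), and the fingers are above it. Descending.

Call:
{"api": "step_arm", "payload": {
  "increments": [
    {"grip":0.65,"delta_pos":[0,0,-0.025],"twist":0},
    {"grip":0.65,"delta_pos":[0,0,-0.025],"twist":0},
    {"grip":0.65,"delta_pos":[0,0,-0.025],"twist":0},
    {"grip":0.65,"delta_pos":[0,0,-0.025],"twist":0},
    {"grip":0.65,"delta_pos":[0,0,-0.025],"twist":0},
    {"grip":0.65,"delta_pos":[0,0,-0.015],"twist":0},
    {"grip":0.65,"delta_pos":[0,0,-0.005],"twist":0},
    {"grip":0.65,"delta_pos":[0,0,0],"twist":0}
  ]
}}

```text
clock: 2.0
position: [0.4942, -0.3053, 0.1338]
ee_rot: [0.055, -0.704, 0.054, 0.706]
contact_force: [0.7, -0.3, 0.4]
width: 0.0549
```

Call:
{"api": "step_arm", "payload": {
  "increments": [
    {"grip":0.4,"delta_pos":[0,0,0],"twist":0},
    {"grip":0.2,"delta_pos":[0,0,0],"twist":0},
    {"grip":0.2,"delta_pos":[0,0,0],"twist":0},
    {"grip":0.2,"delta_pos":[0,0,0],"twist":0},
    {"grip":0.2,"delta_pos":[0,0,0],"twist":0},
    {"grip":0.2,"delta_pos":[0,0,0],"twist":0}
  ]
}}

```text
clock: 2.5
position: [0.4967, -0.3056, 0.1366]
ee_rot: [-0.053, 0.706, -0.054, -0.704]
contact_force: [0.0, -1.2, 6.1]
width: 0.027
```

Call:
{"api": "step_arm", "payload": {
  "increments": [
    {"grip":0.2,"delta_pos":[0,0,0.01],"twist":0},
    {"grip":0.2,"delta_pos":[0,0,0.015],"twist":0},
    {"grip":0.2,"delta_pos":[0,0,0.02],"twist":0},
    {"grip":0.2,"delta_pos":[0,0,0.025],"twist":0},
    {"grip":0.2,"delta_pos":[0,0,0.025],"twist":0},
    {"grip":0.2,"delta_pos":[0,0,0.025],"twist":0},
    {"grip":0.2,"delta_pos":[0,0,0.025],"twist":0},
    {"grip":0.2,"delta_pos":[0,0,0.025],"twist":0},
    {"grip":0.2,"delta_pos":[0,0,0.02],"twist":0},
    {"grip":0.2,"delta_pos":[0,0,0.01],"twist":0}
  ]
}}

```text
clock: 3.33
position: [0.4967, -0.3048, 0.3385]
ee_rot: [-0.053, 0.707, -0.054, -0.704]
contact_force: [0.2, -0.4, -0.1]
width: 0.0264
```

Call:
{"api": "step_arm", "payload": {
  "increments": [
    {"grip":0.2,"delta_pos":[0,0,0],"twist":0},
    {"grip":0.2,"delta_pos":[0,0,0],"twist":0},
    {"grip":0.2,"delta_pos":[0,0,0],"twist":0}
  ]
}}

```text
clock: 3.58
position: [0.4954, -0.3041, 0.3333]
ee_rot: [0.054, -0.704, 0.053, 0.706]
contact_force: [1.2, -0.4, -1.3]
width: 0.027
```

Run:
```python
from meas import *
s=manip.get_state(); print(s['position'],s['width'],s['contact_force'])
d=cam('scene'); I=d['img'][60:290,160:340]; cv2.imwrite('pics/s2.png',cv2.resize(I,None,fx=2.6,fy=2.6,interpolation=3)[:,:,::-1])
```

```text
[ 0.49542857 -0.30410843  0.33334016] 0.026954332831751082 [ 1.1537638  -0.42314327 -1.2611678 ]
```

View pics/s2.png

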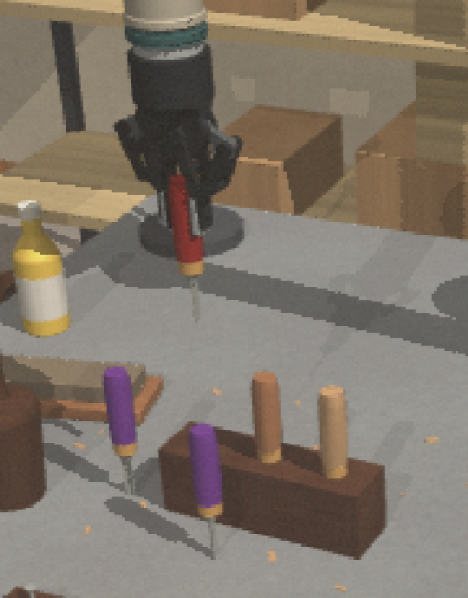

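The gouge is out and held almost upright, its tip at crop (195,320), well clear of the block. Carrying it to above the hole.

Call:
{"api": "step_arm", "payload": {
  "increments": [
    {"grip":0.2,"delta_pos":[0.003,0.02,0],"twist":0},
    {"grip":0.2,"delta_pos":[0.003,0.03,0],"twist":0},
    {"grip":0.2,"delta_pos":[0.003,0.035,0],"twist":0},
    {"grip":0.2,"delta_pos":[0.003,0.035,0],"twist":0},
    {"grip":0.2,"delta_pos":[0.003,0.035,0],"twist":0},
    {"grip":0.2,"delta_pos":[0.002,0.035,0],"twist":0},
    {"grip":0.2,"delta_pos":[0.002,0.035,0],"twist":0},
    {"grip":0.2,"delta_pos":[0.002,0.035,0],"twist":0},
    {"grip":0.2,"delta_pos":[0.002,0.035,0],"twist":0},
    {"grip":0.2,"delta_pos":[0.002,0.035,0],"twist":0}
  ]
}}

```text
clock: 4.47
position: [0.5202, 0.027, 0.3335]
ee_rot: [0.054, -0.704, 0.054, 0.706]
contact_force: [0.2, -0.1, -0.7]
width: 0.0264
```

Call:
{"api": "step_arm", "payload": {
  "increments": [
    {"grip":0.2,"delta_pos":[0.002,0.035,0],"twist":0},
    {"grip":0.2,"delta_pos":[0.002,0.035,0],"twist":0},
    {"grip":0.2,"delta_pos":[0.001,0.035,0],"twist":0},
    {"grip":0.2,"delta_pos":[0.001,0.025,-0.02],"twist":0},
    {"grip":0.2,"delta_pos":[0.001,0.014,-0.03],"twist":0},
    {"grip":0.2,"delta_pos":[0,0,-0.03],"twist":0},
    {"grip":0.2,"delta_pos":[0,0,-0.02],"twist":0},
    {"grip":0.2,"delta_pos":[0,0,0],"twist":0},
    {"grip":0.2,"delta_pos":[0,0,0],"twist":0},
    {"grip":0.2,"delta_pos":[0,0,0],"twist":0}
  ]
}}

```text
clock: 5.3
position: [0.5287, 0.1692, 0.2357]
ee_rot: [-0.054, 0.705, -0.054, -0.705]
contact_force: [-0.0, -0.0, -0.4]
width: 0.0266
```

Run:
```python
from meas import *
s=manip.get_state(); print(s['position'],s['width'],s['contact_force'])
d=cam('scene'); I=d['img'][140:330,370:510]; cv2.imwrite('pics/s3a.png',cv2.resize(I,None,fx=4,fy=3.15,interpolation=3)[:,:,::-1])
a=cv2.resize(I,None,fx=3,fy=3,interpolation=3)
t=cam('top'); J=t['img'][200:295,170:290]; b=cv2.resize(J,None,fx=3,fy=3,interpolation=3)
b=np.vstack([b,np.zeros((a.shape[0]-b.shape[0],b.shape[1],3),np.uint8)])
cv2.imwrite('pics/s3.png',np.hstack([a,b])[:,:,::-1])
p=s['position']
for q in [(.527,.170,.075)]: print('hole scene',proj(d,q),'top',proj(t,q))
for z in(p[2]-.115,p[2]-.06,p[2]): print('axis',z,proj(d,[p[0],p[1],z]),proj(t,[p[0],p[1],z]))
```

```text
[0.5286576  0.16920191 0.2357191 ] 0.026619103469118676 [-0.00255119 -0.03532576 -0.42375759]
hole scene (np.float64(406.5987731189727), np.float64(270.6678823656104)) top (np.float64(246.55609700404926), np.float64(237.93991987855398))
axis 0.1207191020367613 (np.float64(407.3971066790134), np.float64(255.33978713477066)) (np.float64(244.93527050216696), np.float64(234.82825200689243))
axis 0.1757191020367613 (np.float64(409.00349330900195), np.float64(235.80154726660302)) (np.float64(242.46361247896215), np.float64(231.57526577871482))
axis 0.2357191020367613 (np.float64(410.8359045530129), np.float64(213.51420388721505)) (np.float64(239.53608527848593), np.float64(227.72230328294998))
```

View pics/s3.png

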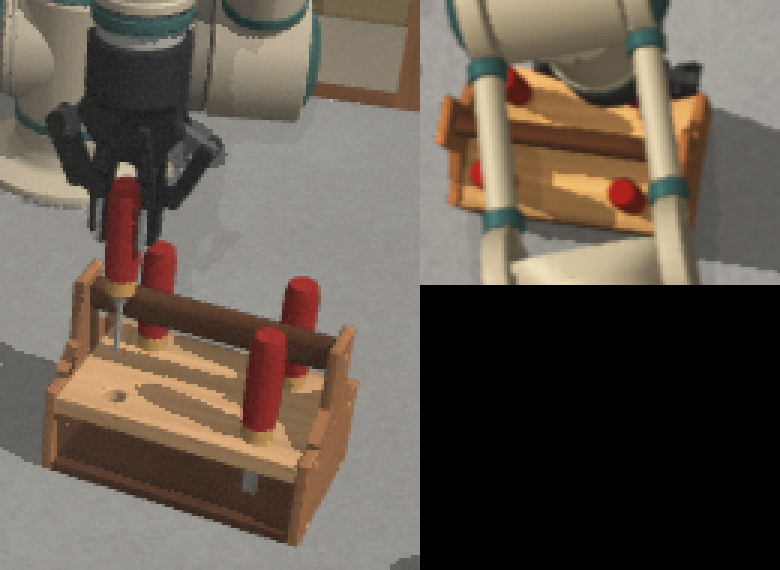

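The gouge hangs above the rack. The blade tip is at scene (409,256) and the hole at (408,272). It leans about 2° towards +y, small compared with the clearance. I'll work out the offset numerically.

Run:
```python
from meas import *
d=cam('scene'); I=d['img']; g=cv2.cvtColor(I,cv2.COLOR_RGB2GRAY)
print(g[266:278,400:418]); print('blade'); print(g[238:262,402:417])
print(onz(d,408.5,272,.075), onz(d,406.6,270.67,.075))
for c,m,st in blobs(d,60):
    if 180<c[1]<300:
        v,u=np.nonzero(m); print(c.round(1),st,np.polyfit(v,u,1))
# J: pixels per mm
p=np.array([.527,.17,.075]); print([np.subtract(proj(d,p+e),proj(d,p)) for e in .01*np.eye(3)])
```

```text
[[182 181 180 179 179 181 180 179 177 177 176 176 176 176 173 171 174 171]
 [175 178 178 180 182 180 178 178 179 177 177 178 176 177 179 181 178 173]
 [179 178 176 174 176 178 179 179 181 179 181 178 179 178 172 127 176 117]
 [179 178 179 177 159 184 193 183 176 174 176 178 179 177 173 115 120 115]
 [176 176 177 181 187 176 163 153 134 128 139 154 178 177 177 173 117 111]
 [171 174 175 171 165 157 155 147 128 102 100 109 151 173 172 171 114 115]
 [171 171 172 170 162 157 152 142 126 100  93 102 163 175 175 179 175 171]
 [169 168 168 171 171 164 150 128  98  98 101 138 177 176 178 177 178 176]
 [169 169 168 167 170 171 171 169 154 173 171 175 175 173 176 174 175 178]
 [176 175 171 169 169 170 168 169 170 169 171 172 172 171 171 174 173 176]
 [118 130 145 161 175 176 176 173 174 168 169 169 171 171 173 171 170 170]
 [113 109 112 117 130 131 161 177 177 178 176 172 167 168 171 168 170 171]]
blade
[[ 56  51  56  51  67  93 107 125 135 143 154  98  69  65  69]
 [ 51  50  48  50  51  66  86  92  89  84 103  49  56  51  60]
 [ 48  52  50  49  47  64  85  94  97 116  51  47  48  53  54]
 [ 4
[... 1071 characters left out ...]
7 107 105 110 110 108 108 109 109 101 108 110 110 115 113]
 [160 151 105 105 106 107 107 111 110 108 106 107 105 109 109]
 [177 177 168 164 158 152 102 105 108 106 108 109 110 106 106]
 [176 179 176 180 178 176 167 160 156 105 104 104 105 105 108]]
[0.53088952 0.17570729 0.075     ] [0.52700771 0.170005   0.075     ]
[411.6 220.5] [407 204   9  30 106] [-2.86498166e-02  4.17939115e+02]
[423.6 228.3] [419 221   9  16  98] [2.79575678e-04 4.23538215e+02]
[470.4 240.6] [464 233  12  17 131] [-3.94987934e-02  4.79894351e+02]
[459.1 265.5] [451 249  21  35 331] [-1.39212894e-01  4.96061927e+02]
[array([-1.0114634 ,  2.23017236]), array([4.01405692, 0.81647763]), array([ 0.27894997, -3.37180207])]
```

Call:
{"api": "step_arm", "payload": {
  "increments": [
    {"grip":0.2,"delta_pos":[0,0,-0.015],"twist":0},
    {"grip":0.2,"delta_pos":[0,0,-0.015],"twist":0},
    {"grip":0.2,"delta_pos":[0,0,-0.01],"twist":0},
    {"grip":0.2,"delta_pos":[0,0,-0.007],"twist":0},
    {"grip":0.2,"delta_pos":[0,0,-0.007],"twist":0},
    {"grip":0.2,"delta_pos":[0,0,0],"twist":0},
    {"grip":0.2,"delta_pos":[0,0,0],"twist":0}
  ]
}}

```text
clock: 6.03
position: [0.5282, 0.1693, 0.1811]
ee_rot: [-0.054, 0.705, -0.054, -0.705]
contact_force: [0.1, -0.5, -0.7]
width: 0.0267
```

Run:
```python
from meas import *
s=manip.get_state(); print(s['position'],s['width'],s['contact_force'])
d=cam('scene'); I=d['img'][180:310,370:510]; cv2.imwrite('pics/s4.png',cv2.resize(I,None,fx=4.5,fy=4.5,interpolation=3)[:,:,::-1])
```

```text
[0.52818132 0.16926299 0.18110459] 0.02669936112274239 [ 0.14741985 -0.50795107 -0.68551021]
```

View pics/s4.png

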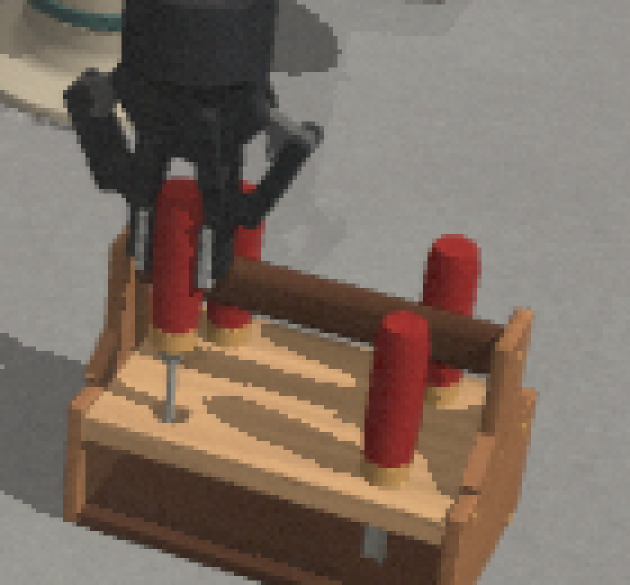

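The tip is in the hole at crop (170,420) with no contact force. Lowering the rest of the way slowly, moving a little in +y for the lean.

Call:
{"api": "step_arm", "payload": {
  "increments": [
    {"grip":0.2,"delta_pos":[0,0,-0.005],"twist":0},
    {"grip":0.2,"delta_pos":[0,0.001,-0.005],"twist":0},
    {"grip":0.2,"delta_pos":[0,0,-0.005],"twist":0},
    {"grip":0.2,"delta_pos":[0,0.001,-0.005],"twist":0},
    {"grip":0.2,"delta_pos":[0,0,-0.005],"twist":0},
    {"grip":0.2,"delta_pos":[0,0,-0.003],"twist":0},
    {"grip":0.2,"delta_pos":[0,0,0],"twist":0},
    {"grip":0.2,"delta_pos":[0,0,0],"twist":0}
  ]
}}

```text
clock: 6.75
position: [0.5279, 0.1713, 0.1527]
ee_rot: [0.054, -0.705, 0.054, 0.705]
contact_force: [-0.1, -0.5, -1.1]
width: 0.0268
```

Call:
{"api": "step_arm", "payload": {
  "increments": [
    {"grip":0.2,"delta_pos":[0,0,-0.005],"twist":0},
    {"grip":0.2,"delta_pos":[0,0,-0.005],"twist":0},
    {"grip":0.2,"delta_pos":[0,0,-0.003],"twist":0},
    {"grip":0.2,"delta_pos":[0,0,0],"twist":0},
    {"grip":0.2,"delta_pos":[0,0,0],"twist":0}
  ]
}}

```text
clock: 7.17
position: [0.5279, 0.1712, 0.1397]
ee_rot: [0.054, -0.705, 0.054, 0.705]
contact_force: [0.7, 0.0, -1.3]
width: 0.0271
```

Call:
{"api": "step_arm", "payload": {
  "increments": [
    {"grip":0.2,"delta_pos":[0,0,-0.001],"twist":0},
    {"grip":0.2,"delta_pos":[0,0,-0.001],"twist":0},
    {"grip":0.2,"delta_pos":[0,0,-0.001],"twist":0},
    {"grip":0.2,"delta_pos":[0,0,0],"twist":0}
  ]
}}

```text
clock: 7.5
position: [0.5279, 0.1713, 0.1369]
ee_rot: [0.054, -0.705, 0.054, 0.705]
contact_force: [-0.2, 0.3, -0.3]
width: 0.0269
```

Call:
{"api": "step_arm", "payload": {
  "increments": [
    {"grip":0.2,"delta_pos":[0,0,-0.001],"twist":0},
    {"grip":0.2,"delta_pos":[0,0,-0.001],"twist":0},
    {"grip":0.2,"delta_pos":[0,0,0],"twist":0}
  ]
}}

```text
clock: 7.75
position: [0.5281, 0.1713, 0.1366]
ee_rot: [-0.054, 0.705, -0.054, -0.705]
contact_force: [-2.5, 0.1, 8.0]
width: 0.027
```

Run:
```python
from meas import *
s=manip.get_state(); print(s['position'],s['width'],s['contact_force'])
d=cam('scene'); I=d['img'][180:310,370:510]; cv2.imwrite('pics/s5.png',cv2.resize(I,None,fx=4.5,fy=4.5,interpolation=3)[:,:,::-1])
```

```text
[0.52813767 0.17133659 0.13661229] 0.026982784223522176 [-2.52542031  0.14670822  7.99770693]
```

View pics/s5.png

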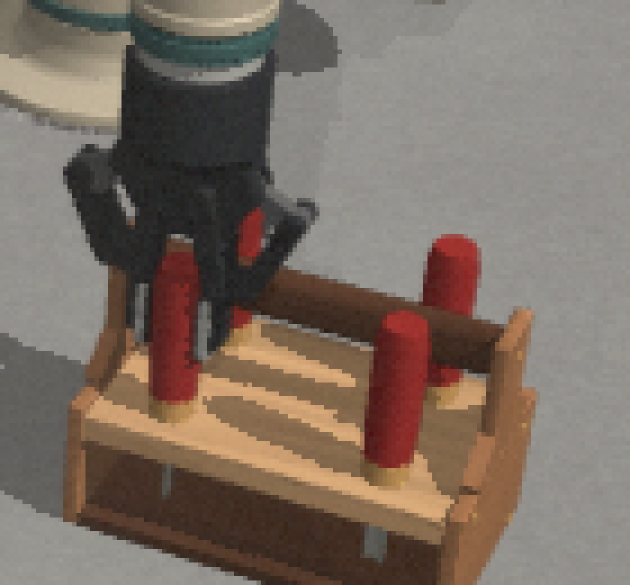

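Home: the ferrule sits on the shelf, the blade shows below it, and there is 8 N of contact at the expected height. Releasing and rising.

Call:
{"api": "step_arm", "payload": {
  "increments": [
    {"grip":0.34,"delta_pos":[0,0,0],"twist":0},
    {"grip":0.38,"delta_pos":[0,0,0],"twist":0},
    {"grip":0.45,"delta_pos":[0,0,0],"twist":0},
    {"grip":0.55,"delta_pos":[0,0,0],"twist":0},
    {"grip":0.6,"delta_pos":[0,0,0],"twist":0},
    {"grip":0.6,"delta_pos":[0,0,0],"twist":0},
    {"grip":0.6,"delta_pos":[0,0,0],"twist":0},
    {"grip":0.6,"delta_pos":[0,0,0],"twist":0}
  ]
}}

```text
clock: 8.47
position: [0.528, 0.1713, 0.1349]
ee_rot: [0.054, -0.705, 0.054, 0.705]
contact_force: [-1.4, -0.0, 0.2]
width: 0.0511
```

Call:
{"api": "step_arm", "payload": {
  "increments": [
    {"grip":0.6,"delta_pos":[0,0,0.01],"twist":0},
    {"grip":0.6,"delta_pos":[0,0,0.02],"twist":0},
    {"grip":0.6,"delta_pos":[0,0,0.025],"twist":0},
    {"grip":0.6,"delta_pos":[0,0,0.025],"twist":0},
    {"grip":0.6,"delta_pos":[0,0,0.025],"twist":0},
    {"grip":0.6,"delta_pos":[0,0,0.025],"twist":0},
    {"grip":0.6,"delta_pos":[0,0,0.02],"twist":0}
  ]
}}

```text
clock: 9.05
position: [0.5284, 0.1714, 0.2881]
ee_rot: [-0.054, 0.706, -0.053, -0.704]
contact_force: [-0.8, -0.2, -0.1]
width: 0.0513
```

Call:
{"api": "step_arm", "payload": {
  "increments": [
    {"grip":0.8,"delta_pos":[-0.003,0.006,0],"twist":7},
    {"grip":0.8,"delta_pos":[-0.003,0.006,0],"twist":7},
    {"grip":0.8,"delta_pos":[-0.003,0.006,0],"twist":7},
    {"grip":0.8,"delta_pos":[-0.003,0.006,0],"twist":7},
    {"grip":0.8,"delta_pos":[-0.003,0.006,0],"twist":7},
    {"grip":0.8,"delta_pos":[-0.003,0.006,0],"twist":7},
    {"grip":0.8,"delta_pos":[-0.003,0.006,0],"twist":7},
    {"grip":0.8,"delta_pos":[-0.003,0.006,0],"twist":7},
    {"grip":0.8,"delta_pos":[-0.003,0.006,0],"twist":7},
    {"grip":0.8,"delta_pos":[-0.003,0.006,0],"twist":7}
  ]
}}

```text
clock: 9.88
position: [0.4978, 0.2316, 0.2859]
ee_rot: [0.362, 0.608, 0.362, -0.607]
contact_force: [0.4, -0.2, -0.4]
width: 0.0684
```

Call:
{"api": "step_arm", "payload": {
  "increments": [
    {"grip":0.8,"delta_pos":[-0.003,0.006,0],"twist":7},
    {"grip":0.8,"delta_pos":[0,0,0],"twist":7},
    {"grip":0.8,"delta_pos":[0,0,0],"twist":6},
    {"grip":0.8,"delta_pos":[0,0,0],"twist":0},
    {"grip":0.8,"delta_pos":[0,0,0],"twist":0}
  ]
}}

```text
clock: 10.3
position: [0.495, 0.2373, 0.2856]
ee_rot: [0.46, 0.537, 0.46, -0.537]
contact_force: [-0.6, -0.1, 0.1]
width: 0.0677
```

Run:
```python
from meas import *
from scipy.spatial.transform import Rotation as Ro
s=manip.get_state(); w,x,y,z=s['ee_rot']; print(s['position'],s['width'],Ro.from_quat([x,y,z,w]).as_matrix()[:,1],s['qpos'][5])
d=cam('scene'); p=s['position']
for z in (.153,.127): print(proj(d,[p[0],p[1],z]))
for sg in(-1,1):
  e=np.array([np.cos(np.radians(81.35)),np.sin(np.radians(81.35)),0])*.1*sg+[p[0],p[1],.153]; print(sg,proj(d,e))
for c,m,st in blobs(d,60):
    if 180<c[1]<300: v,u=np.nonzero(m); print(c.round(1),st)
I=d['img'][150:320,370:510]; cv2.imwrite('pics/s6.png',cv2.resize(I,None,fx=4,fy=3.5,interpolation=3)[:,:,::-1])
a=cv2.resize(I,None,fx=3.4,fy=3.4,interpolation=3)
J=cam('top')['img'][200:295,170:290]; b=cv2.resize(J,None,fx=2.6,fy=2.6,interpolation=3)
b=np.vstack([b,np.zeros((a.shape[0]-b.shape[0],b.shape[1],3),np.uint8)])
cv2.imwrite('pics/s6.png',np.hstack([a,b])[:,:,::-1])
```

```text
[0.49500757 0.23726765 0.28563271] 0.06771446307742122 [ 9.88078509e-01 -1.53949294e-01  6.88719207e-04] 0.4748449250908077
(np.float64(439.77592576428395), np.float64(242.1237645543176))
(np.float64(438.7150077790501), np.float64(251.27893228794537))
-1 (np.float64(400.85905544175984), np.float64(231.58006792937624))
1 (np.float64(481.0419995571749), np.float64(253.30392779377684))
[423.7 228.2] [420 221   8  17  94]
[470.3 240.5] [464 233  12  17 130]
[411.1 250.9] [406 236  10  33 183]
[459.  265.3] [451 249  21  35 320]
```

View pics/s6.png

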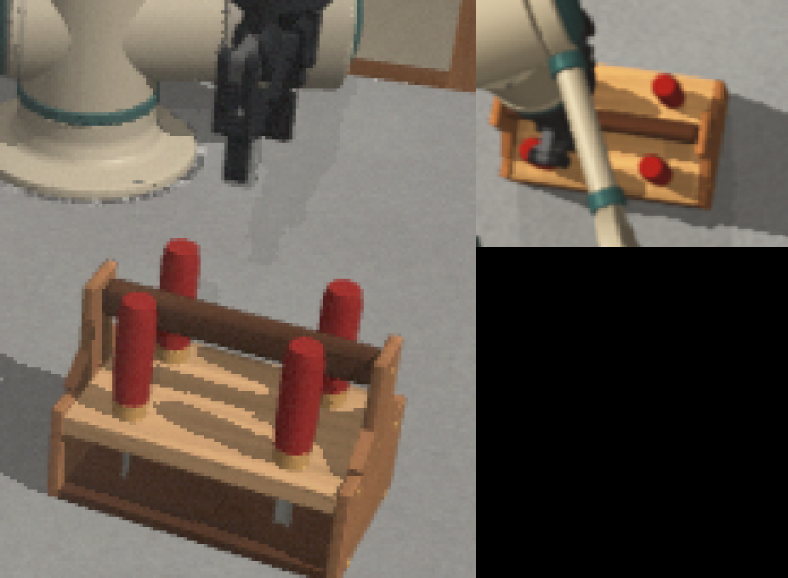

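All four red gouges stand in the rack, the other three blobs have not shifted, and the bar's midpoint at scene (441,244) is within a few mm of the tool axis. Descending onto the bar and gripping.

Call:
{"api": "step_arm", "payload": {
  "increments": [
    {"grip":0.8,"delta_pos":[0.002,0.002,-0.02],"twist":0},
    {"grip":0.8,"delta_pos":[0,0,-0.025],"twist":0},
    {"grip":0.8,"delta_pos":[0,0,-0.025],"twist":0},
    {"grip":0.8,"delta_pos":[0,0,-0.025],"twist":0},
    {"grip":0.8,"delta_pos":[0,0,-0.02],"twist":0},
    {"grip":0.8,"delta_pos":[0,0,-0.015],"twist":0},
    {"grip":0.8,"delta_pos":[0,0,-0.01],"twist":0},
    {"grip":0.8,"delta_pos":[0,0,-0.005],"twist":0},
    {"grip":0.8,"delta_pos":[0,0,0],"twist":0},
    {"grip":0.8,"delta_pos":[0,0,0],"twist":0}
  ],
  "force": 30
}}

```text
clock: 11.23
position: [0.4976, 0.2394, 0.1406]
ee_rot: [0.461, 0.537, 0.46, -0.536]
contact_force: [0.0, 0.7, 0.7]
width: 0.0687
```

Call:
{"api": "step_arm", "payload": {
  "increments": [
    {"grip":0.6,"delta_pos":[0,0,0],"twist":0},
    {"grip":0.5,"delta_pos":[0,0,0],"twist":0},
    {"grip":0.4,"delta_pos":[0,0,0],"twist":0},
    {"grip":0.35,"delta_pos":[0,0,0],"twist":0},
    {"grip":0.3,"delta_pos":[0,0,0],"twist":0},
    {"grip":0.26,"delta_pos":[0,0,0],"twist":0},
    {"grip":0.22,"delta_pos":[0,0,0],"twist":0},
    {"grip":0.1,"delta_pos":[0,0,0],"twist":0},
    {"grip":0.1,"delta_pos":[0,0,0],"twist":0},
    {"grip":0.1,"delta_pos":[0,0,0],"twist":0}
  ]
}}

```text
clock: 12.07
position: [0.4967, 0.2393, 0.1401]
ee_rot: [-0.46, -0.536, -0.461, 0.537]
contact_force: [-1.7, 0.9, 2.1]
width: 0.0195
```

Call:
{"api": "step_arm", "payload": {
  "increments": [
    {"grip":0.1,"delta_pos":[0,0,0],"twist":0},
    {"grip":0.1,"delta_pos":[0,0,0],"twist":0},
    {"grip":0.1,"delta_pos":[0,0,0],"twist":0}
  ],
  "force": 80
}}

```text
clock: 12.32
position: [0.4968, 0.2393, 0.1402]
ee_rot: [-0.461, -0.536, -0.461, 0.537]
contact_force: [-2.5, 0.8, 4.3]
width: 0.0192
```

Gripped: the width reads 19 mm against the 20 mm bar. Lifting gently by 100 mm.

Call:
{"api": "step_arm", "payload": {
  "increments": [
    {"grip":0.1,"delta_pos":[0,0,0.003],"twist":0},
    {"grip":0.1,"delta_pos":[0,0,0.005],"twist":0},
    {"grip":0.1,"delta_pos":[0,0,0.007],"twist":0},
    {"grip":0.1,"delta_pos":[0,0,0.007],"twist":0},
    {"grip":0.1,"delta_pos":[0,0,0.008],"twist":0},
    {"grip":0.1,"delta_pos":[0,0,0.008],"twist":0},
    {"grip":0.1,"delta_pos":[0,0,0.008],"twist":0},
    {"grip":0.1,"delta_pos":[0,0,0.008],"twist":0},
    {"grip":0.1,"delta_pos":[0,0,0.008],"twist":0},
    {"grip":0.1,"delta_pos":[0,0,0.008],"twist":0}
  ]
}}

```text
clock: 13.15
position: [0.497, 0.2393, 0.211]
ee_rot: [0.461, 0.537, 0.461, -0.536]
contact_force: [0.4, -0.1, -6.2]
width: 0.0188
```

Call:
{"api": "step_arm", "payload": {
  "increments": [
    {"grip":0.1,"delta_pos":[0,0,0.008],"twist":0},
    {"grip":0.1,"delta_pos":[0,0,0.008],"twist":0},
    {"grip":0.1,"delta_pos":[0,0,0.007],"twist":0},
    {"grip":0.1,"delta_pos":[0,0,0.005],"twist":0},
    {"grip":0.1,"delta_pos":[0,0,0.002],"twist":0},
    {"grip":0.1,"delta_pos":[0,0,0],"twist":0},
    {"grip":0.1,"delta_pos":[0,0,0],"twist":0},
    {"grip":0.1,"delta_pos":[0,0,0],"twist":0},
    {"grip":0.1,"delta_pos":[0,0,0],"twist":0},
    {"grip":0.1,"delta_pos":[0,0,0],"twist":0}
  ]
}}

```text
clock: 13.98
position: [0.4968, 0.2392, 0.2396]
ee_rot: [-0.461, -0.536, -0.461, 0.537]
contact_force: [-0.0, 0.4, -4.8]
width: 0.0186
```

Run:
```python
from meas import *
s=manip.get_state(); print(s['position'],s['width'],s['contact_force'],s['moment'],abs(s['qd']).max())
d=cam('scene')
for c,m,st in blobs(d,60):
    if 150<c[1]<300: print(c.round(1),st)
cv2.imwrite('pics/s7.png',cv2.resize(d['img'][100:400],(800,375))[:,:,::-1])
a=cv2.resize(d['img'][100:300,370:530],None,fx=2.9,fy=2.9,interpolation=3); b=cv2.resize(d['img'][130:350,130:370],None,fx=1.3,fy=1.3)
b=np.vstack([b,np.zeros((a.shape[0]-b.shape[0],b.shape[1],3),np.uint8)]); cv2.imwrite('pics/s7.png',np.hstack([a,b])[:,:,::-1])
```

```text
[0.49682994 0.23919732 0.23958251] 0.018598145307501396 [-0.03116797  0.38841499 -4.83000011] [ 0.03869654  0.0104363  -0.02280979] 0.004916791928421809
[475.5 203.7] [469 196  12  17 139]
[413.2 221.1] [409 208   9  26 131]
[464.1 228.7] [455 212  22  36 379]
```

View pics/s7.png

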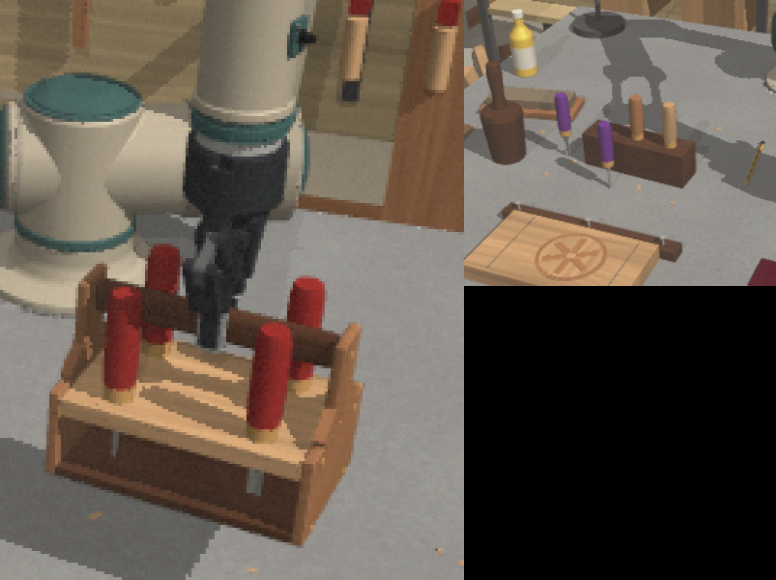

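The rack hangs clear of the bench with all four gouges standing, and the block, plain gouges, mallet and pencil look untouched. One numeric check of level and creep, then hand in.

Call:
{"api": "step_arm", "payload": {
  "increments": [
    {"grip":0.1,"delta_pos":[0,0,0],"twist":0},
    {"grip":0.1,"delta_pos":[0,0,0],"twist":0},
    {"grip":0.1,"delta_pos":[0,0,0],"twist":0},
    {"grip":0.1,"delta_pos":[0,0,0],"twist":0},
    {"grip":0.1,"delta_pos":[0,0,0],"twist":0},
    {"grip":0.1,"delta_pos":[0,0,0],"twist":0},
    {"grip":0.1,"delta_pos":[0,0,0],"twist":0},
    {"grip":0.1,"delta_pos":[0,0,0],"twist":0},
    {"grip":0.1,"delta_pos":[0,0,0],"twist":0},
    {"grip":0.1,"delta_pos":[0,0,0],"twist":0}
  ]
}}

```text
clock: 14.87
position: [0.497, 0.2393, 0.24]
ee_rot: [0.461, 0.537, 0.461, -0.536]
contact_force: [-0.8, -0.1, -5.6]
width: 0.0186
```

Run:
```python
from meas import *
s=manip.get_state(); print(s['clock'],s['position'],s['width'],s['contact_force'])
d=cam('scene')
for c,m,st in blobs(d,60):
    if 150<c[1]<300: print(c.round(1),st)
for n,p in dict(set1=(.544,.2884,.15),set2=(.4621,.3009,.13),set3=(.444,.1817,.13),gouge=(.528,.172,.13)).items():
    p=np.array(p); print(n,proj(d,p),np.subtract(proj(d,p+[0,0,.0994]),proj(d,p)))
```

```text
14.8667 [0.49701025 0.23927136 0.24003399] 0.01858589778787739 [-0.8228801  -0.05799833 -5.58144701]
[475.7 203.7] [469 196  12  17 135]
[413.4 220.5] [409 207   9  27 132]
[464.3 228.5] [456 211  21  37 371]
set1 (np.float64(457.53982225307766), np.float64(258.1183497407228)) [  5.15934203 -37.56187193]
set2 (np.float64(467.8291595439096), np.float64(248.1922593449506)) [  5.29144748 -35.99098185]
set3 (np.float64(420.8448203079864), np.float64(235.5219489857202)) [  3.3394614  -35.21074059]
gouge (np.float64(408.87673452153405), np.float64(252.18006673006892)) [  3.02380852 -36.19410096]
```

By the blob shifts, set1 and set2 differ by about 1 px, which would allow up to ~3° of roll about the bar. I'll check that better by tracking rack features against the first picture and using PnP.

Run:
```python
from meas import *
a=cv2.imread('pics/scene0.png',0); d=cam('scene'); b=cv2.cvtColor(d['img'],cv2.COLOR_RGB2GRAY)
th=np.radians(-98.65); X=np.array([np.cos(th),np.sin(th),0]); Y=np.array([-X[1],X[0],0]); C=np.array([.4955,.237,0])
P=[(-109,67,2),(-109,67,79),(-109,-67,79),(-109,22,157),(-109,-22,157),(109,67,2),(109,67,79),(109,22,157),(109,-22,157),(-101,67,75),(101,67,75),(-101,67,60),(101,67,60),(-109,-67,2),(-60,42,170),(-60,-42,170),(-60,42,75),(-101,22,157)]
W=np.array([C+X*p[0]/1e3+Y*p[1]/1e3+[0,0,p[2]/1e3] for p in P])
u0=np.array([proj(d,w) for w in W],np.float32).reshape(-1,1,2); ui=np.array([proj(d,w+[0,0,.0995]) for w in W],np.float32).reshape(-1,1,2)
kw=dict(winSize=(9,9),maxLevel=0)
u1,st,e=cv2.calcOpticalFlowPyrLK(a,b,u0,ui.copy(),flags=cv2.OPTFLOW_USE_INITIAL_FLOW,**kw)
r=(u1-ui)[:,0]; 
for p,x,s,er in zip(P,r,st.ravel(),e.ravel()): print(p,x.round(2),s,er.round(1))
ok=(st.ravel()==1)&(np.linalg.norm(r,axis=1)<3)&(e.ravel()<20)
K=np.array([[d['fx'],0,d['cx']],[0,d['fy'],d['cy']],[0,0,1]])
_,rv,tv,inl=cv2.solvePnPRansac(W[ok],u1[ok],K,None,d['R'] is None or np.array(d['rvec'],float).reshape(3,1),np.array(d['tvec'],float).reshape(3,1),True,500,1.0)
R=d['R'].T@cv2.Rodrigues(rv)[0]; print(ok.sum(),len(inl),'rot deg',np.degrees(cv2.Rodrigues(R)[0].ravel()).round(2))
c=d['R'].T@(tv.ravel()-d['t']); print('shift of centre',R@C+c-C)
```

```text
(-109, 67, 2) [-0.49  0.25] 1 2.4
(-109, 67, 79) [-0.34  0.37] 1 5.4
(-109, -67, 79) [-0.33 -0.05] 1 3.0
(-109, 22, 157) [-0.34  0.45] 1 3.2
(-109, -22, 157) [-0.37  0.44] 1 2.1
(109, 67, 2) [13.24 32.22] 1 8.3
(109, 67, 79) [-74.52 -16.54] 1 50.1
(109, 22, 157) [ 5.15 -6.3 ] 1 12.9
(109, -22, 157) [ 20.73 -27.94] 1 8.0
(-101, 67, 75) [-0.29  0.3 ] 1 5.9
(101, 67, 75) [ 0.14 -0.05] 1 13.1
(-101, 67, 60) [-0.29  0.24] 1 2.4
(101, 67, 60) [ 0.73 -0.02] 1 8.7
(-109, -67, 2) [-0.04 -0.47] 1 2.2
(-60, 42, 170) [-0.05  0.75] 1 4.8
(-60, -42, 170) [-0.13  0.24] 1 2.4
(-60, 42, 75) [-0.5  -0.16] 1 4.4
(-101, 22, 157) [-0.23  0.47] 1 2.0
14 14 rot deg [-0.13  0.69 -0.17]
shift of centre [-0.00757432 -0.00101396  0.09562738]
```

The tracked features put the tilt at about 0.7°, the lift at about 96 mm, and the arm is still. Handing in.

```bash
python3 -c "
from rig import manip
print(manip.sign_off()); s=manip.get_state(); print(s['clock'],s['position'],s['width'])"
```

```text
the job is handed in; nothing more can be done
None
the job is handed in; nothing more can be done
```

I drew the red gouge straight up out of the block and lowered it into the rack's empty hole until its shoulder met the shelf at about 8 N, then released it. I then gripped the rack by the middle of its bar at 80 N, lifted it and handed the job in while still holding it. `sign_off` gave no verdict.

**Last checks that passed:**
- **Height and level:** the rack hangs about 96–100 mm up and is level within about 0.7°, from features tracked against the first picture.
- **Stillness:** the tool pose was steady over the last second before handing in.
- **Gouges:** all four red gouges looked upright and home.
- **Bystanders:** in the scene picture, the plain gouges, mallet and pencil looked unmoved. I did not check the wax jar again after the first pictures.

**Checks that disagreed:**
- **Roll:** shifts in the handle blobs had suggested up to about 3° of roll about the bar; feature tracking did not confirm it.
- **Weight:** the wrist read about 5–5.6 N with the rack lifted, against an expected 6.5 N. I put this down to sensor noise.
- **Hand-in state:** reading the state after handing in was refused, so the final pose was not rechecked.

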